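# Pulse the blender from its control pad

## Robot

A 7-joint arm with a two-finger parallel gripper is mounted at the origin on a cart in front of the work surface, level with it; the furniture and walls round the work are solid. World frame = base frame: x ahead of the robot, y to its left, z up, the work surface at z = 0. Lengths are in m, angles in rad, forces in N, time in s.
With the tool pointing down it reaches from about 0.425 to 0.925 m from the base axis. Payload 6.8 kg.
Tool frame: the origin (TCP) lies midway between the tips of the shut fingers; the grasp point (between the pads) lies 19 mm behind it; z points along the fingers, y is the direction in which the jaws open and shut (so a half turn about z gives the same grasp; the last joint's range is limited). The gripper opens to 88 mm and grips with 3 to 60 N. Pads are 20 mm wide; open, the fingers measure 115 mm over their backs; the gripper's body (75 mm by 178 mm) begins 61 mm behind the grasp point.
Start: joints at [-1.309, 0.477, 0.022, 1.555, -0.011, 1.109, -0.083], TCP at [0.244, 0.629, 0.223] pointing down, gripper open.
Joint ranges: [-2.96, 2.96], [-0.34, 2.1], [-1.41, 1.46], [0.24, 2.44], [-1.37, 4.51], [0.17, 1.92], [-2.96, 2.96]. Speed limits (rad/s): [2.39, 2.39, 3.14, 3.14, 3.14, 3.14, 3.14].

## Interface

Orientations are given as [roll, pitch, yaw] about the fixed x, y, z axes, in that order (R = Rz(yaw) Ry(pitch) Rx(roll)).
In Python, from plant import sensors, imaging, arm gives the robot as it stands.
- The arm moves only by the tool carry_out, never from a script. Its argument "increments" is a list of rows, each an object of numbers: "fingers": the finger opening in mm, from 0 to 87.8; "dx", "dy", "dz": the shift along the tool's x, y, z in mm; "wx", "wy", "wz": the turn, a rotation vector about the tool's x, y, z in rad. In form: [{"fingers": .., "dx": .., "dy": .., "dz": .., "wx": .., "wy": .., "wz": ..}, ...]. A call has 1 to 8 rows; each row shifts and turns the commanded pose from where the row before left it, along the tool's axes as they then stand; what a row does not reach is not made up. A row lasts 1/10 s, in which the tool goes at most 50 mm and 8.59 degrees, less where a joint would pass 70% of its speed; a pose out of reach is approached as far as the arm can. A call is refused whole if a number of a shift passes 50 or a number of a turn 0.15, either way. A call with a gripper value outside its range is refused whole. The fingers move at their own pace and stop on an object; "force" is the grip in N (left out, the last holds). Time passes only in rows, so rows that do not move let the fingers close. It gives the time, the measured TCP pose, the force and the opening at its end, in the units of the state.
- sensors.state(): the state, without advancing time (a new reading comes with each control period).
- imaging.capture(name): name is "scene" or "top"; returns the picture (480x640x3 uint8, blue, green, red); there is no depth.
- imaging.camera_params(name): a dict with "K" (3x3 intrinsics, pixels), "R" (3x3) and "t" (3): a world point X has camera coordinates R X + t. Camera axes: x right, y down, z forward; pixel columns grow to the right and rows downward; lengths in m; the calibration is good to about 2 mm. A picture is of the moment at which its call begins. camera_params takes no time and is no camera call.
- arm.job_done(): hands the job in, once; it reports no verdict.
The state is a dict: "time": time; "joint_pos": joint angles; "qd": joint speeds; "effort": joint torques, N m; "tool_pos": TCP position; "orientation": TCP orientation; "contact_force": force on the tool from outside, world axes, zero at the start; "torque": the same for the moment, N m; "width": finger opening in m.
Only numpy, scipy, OpenCV 4.12 (cv2) and the standard library are available. Lean on these libraries where they do the work, as an engineer would, in place of code of your own. Each camera call takes 0.05 s, during which the arm holds its last target. There are 200 camera calls.

## Task

Pulse the blender with the fingertips: first push the raised, white-dotted half of the black rocker switch fully down to turn the mains on, then press the yellow program key fully in, then press the green pulse key fully down and finish with the fingers still holding it down. Keep that order, do not press the red or blue key, pick nothing up, and leave the cup, cake ring and everything else standing around where it is.

Things in the scene. Friction and masses are not known exactly. Their poses are not given: they have to be found in the camera images.
- switch_box: grey box with the black mains rocker switch, fixed to the worktop, 104 x 58 x 22 mm (26 mm at the rocker's black frame); origin: centre of its underside; its x axis runs along the rocker, toward the raised half; the left of the two control units.
- rocker_press (a point): point on the upper face of the rocker's raised half, on a white dot 26 mm from the pivot; moves with the rocker. The rocker is 76 mm long (two 38 mm halves meeting in a shallow V over the pivot) and 34 mm wide. Off: this half slopes up 0.30 rad toward its free end (+x of switch_box), the point about 39 mm above the worktop; on: this half lies level, 32 mm above the worktop.
- rocker (a joint): rocker angle: 0 = off (white-dotted half raised; starts within 0.03 of it), 0.30 rad = fully on (white-dotted half level). Friction of about 2 to 3 N at the dot; stays where it is left.
- control_pad: flat metal control pad of the blender, fixed to the worktop, 150 (x) x 210 (y) x 18 mm high; origin: centre of its underside. The red, yellow and blue program keys stand in a row along its y, 62 mm apart, 34 mm to +x of its centre, in any order; the larger green key stands alone 36 mm to -x of its centre.
- yellow_top (a point): centre of the flat top of the round yellow program key, 30 mm across. Key up, the top is 33 mm above the worktop and 10 mm above its black collar (42 mm across). z up.
- yellow_key (a joint): yellow program key: 0 = up, 0.007 m = fully in. A latching key: it has no spring, resists with about 3 N and stays as far in as it is pressed.
- red_top (a point): centre of the flat top of the round red program key, 30 mm across. Key up, the top is 33 mm above the worktop and 10 mm above its black collar (42 mm across). z up.
- red_key (a joint): red program key: 0 = up, 0.007 m = fully in. A latching key: it has no spring, resists with about 3 N and stays as far in as it is pressed.
- blue_top (a point): centre of the flat top of the round blue program key, 30 mm across. Key up, the top is 33 mm above the worktop and 10 mm above its black collar (42 mm across). z up.
- blue_key (a joint): blue program key: 0 = up, 0.007 m = fully in. A latching key: it has no spring, resists with about 3 N and stays as far in as it is pressed.
- green_top (a point): centre of the flat top of the round green pulse key, 38 mm across; key up, it is 33 mm above the worktop and 10 mm above its black collar (50 mm across). z up.
- green_key (a joint): green pulse key: 0 = up, 0.006 m = fully down. A spring returns it: about 2 N to start it, 5 N fully down.
- green_unit: the green pulse key with its black collar, 50 mm across; origin: centre of the collar's underside on the pad, 18 mm above the worktop.
- cup: light blue espresso cup, 64 x 93 x 53 mm with its handle, standing by the right side of the pad; bystander; origin: underside.
- cake_ring: metal cake ring, 61 mm across, 45 mm high, standing by the right side of the pad; bystander; origin: underside.
- nozzle: metal piping nozzle, 26 mm across, 46 mm high, standing beyond the switch box; bystander; origin: underside.
- pastry_brush: pastry brush, 197 x 35 x 11 mm, lying beyond the pad; bystander; origin: underside.
- tamper: coffee tamper with brown handle, 58 mm across, 94 mm high, at the back; bystander; origin: underside.
- milk_pitcher: small metal milk pitcher, 94 x 69 x 85 mm, at the back; bystander; origin: underside.
- spice_jar: glass spice jar with dark cap, 41 mm across, 105 mm high, at the back; bystander; origin: underside.
- glass: water glass, 80 mm across, 91 mm high, at the back; bystander; origin: underside.
There are look-alikes about, which are no part of the job. Leave any turquoise look-alike of the switch_box alone.

How it is judged:
By the outcome, as a careful person would: the job done as asked, in the order asked, and still so for the second after the job is handed in, while the arm keeps its last pose, push and grip.
It also fails if it takes over 43 s, if anything falls off the work surface, if the arm or the gripper's body presses on something with over 40 N, if the wrist force passes 120 N, or if a joint passes its speed limit or range.

## Working session

There is one attempt and no reset: what is moved stays moved. The work goes in short steps, Python scripts to look and compute and a tool call to move; the robot and the scene stay as the last step left them, time stands still between calls to the robot, and variables do not carry over. Pictures are saved under pics/ and viewed, about 8 in all and at most 12, crops included, and the job is handed in when it is done.

Besides the shell and the picture viewer there is one more tool, called after "Emit:" in YAML: its name, and indented under it one key for each argument. carry_out: Moves the arm, as the interface text tells. Its arguments: {"type":"object","properties":{"increments":{"type":"array"},"force":{"type":"number"}},"required":["increments"]}

```bash
mkdir -p pics; ls; python3 - <<'E'
from plant import sensors,imaging
import cv2
print(sensors.state())
for n in("scene","top"):
    im=imaging.capture(n);cv2.imwrite(f"pics/{n}0.png",im)
    p=imaging.camera_params(n);print(n,p["K"],p["R"],p["t"])
E
```

```text
pics
{'time': 0.0, 'joint_pos': array([-1.30905426,  0.47778649,  0.02233809,  1.55642522, -0.0114899 ,
        1.10930758, -0.08309608]), 'qd': array([-0.00128809, -0.00198558, -0.00100651, -0.00011135, -0.00020686,
       -0.00013452,  0.00030511]), 'effort': array([ 6.97571068e-04, -5.82870340e+01,  1.53477956e+00, -2.72601038e+01,
       -5.43873198e-02,  1.71113270e-02,  1.20478071e-04]), 'tool_pos': array([0.24379141, 0.62879778, 0.2217019 ]), 'orientation': array([-3.13979978e+00,  1.41315549e-04,  2.77178247e+00]), 'contact_force': array([ 0.63387851,  0.54379814, -0.65265224]), 'torque': array([-0.00451536, -0.03015845, -0.02704328]), 'width': 0.08757915539232608}
scene [[595.74389459   0.         312.35009165]
 [  0.         595.74389459 242.18693335]
 [  0.           0.           1.        ]] [[ 0.57309906 -0.8193541   0.0147079 ]
 [-0.55290006 -0.39984982 -0.73104148]
 [ 0.60486278  0.41082719 -0.68217449]] [-0.31837565  0.39809352  1.07742392]
top [[595.73553653   0.         312.76885586]
 [  0.         595.73553653 240.50395485]
 [  0.           0.           1.        ]] [[ 0.01077736 -0.99991662  0.00711331]
 [-0.99574069 -0.01138322 -0.09149267]
 [ 0.09156602 -0.00609697 -0.99578034]] [-0.00268696  0.60067002  1.10199501]
```

View pics/scene0.png

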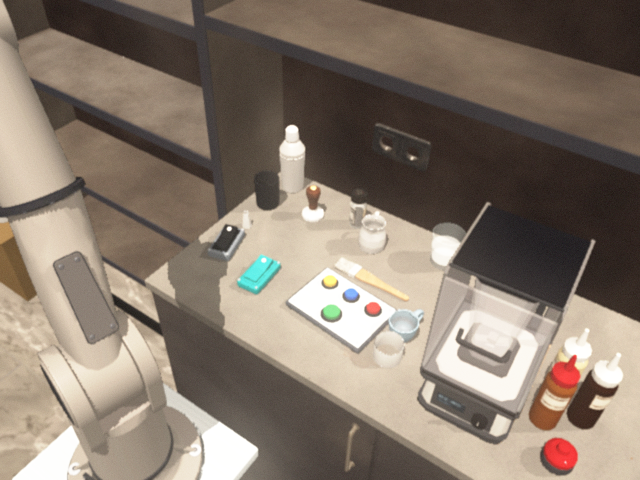

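View pics/top0.png

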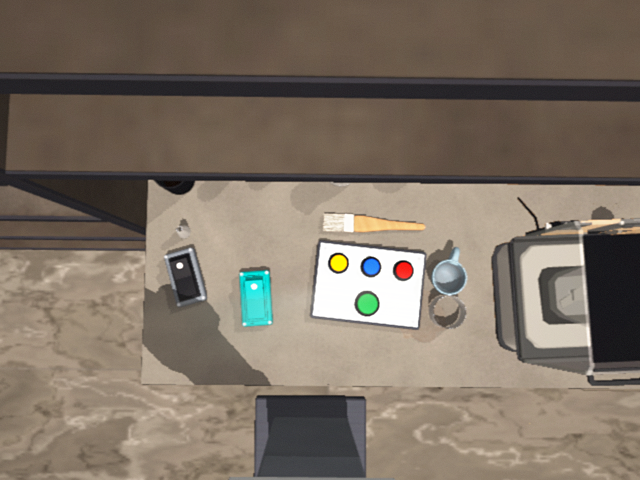

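Top view: the black rocker in its grey box is at (186,275) with its white dot at (180,266). The turquoise look-alike is at (256,297). The keys are yellow (339,263), blue (371,266), red (403,270) and green (367,304). In the scene view the box is at (227,240), yellow at (330,282) and green at (332,313). I choose the black/grey box and will measure next, with a crop to check.

```bash
cat > h.py <<'E'
import numpy as np,cv2
from plant import sensors,imaging
P={n:imaging.camera_params(n) for n in("scene","top")}
def ray(n,uv):
    p=P[n];R=np.array(p["R"]);d=R.T@np.linalg.solve(p["K"],[*uv,1]);return -R.T@p["t"],d
def plane(n,uv,z):
    c,d=ray(n,uv);return c+d*(z-c[2])/d[2]
def tri(a,b):
    c1,d1=ray("scene",a);c2,d2=ray("top",b)
    s=np.linalg.lstsq(np.c_[d1,-d2],c2-c1,rcond=None)[0]
    p,q=c1+s[0]*d1,c2+s[1]*d2;return (p+q)/2,np.linalg.norm(p-q)
def blob(im,lo,hi,roi):
    x0,y0,x1,y1=roi;h=cv2.cvtColor(im[y0:y1,x0:x1],cv2.COLOR_BGR2HSV)
    m=cv2.inRange(h,np.array(lo),np.array(hi));n,l,s,c=cv2.connectedComponentsWithStats(m)
    if n<2:return None
    k=1+np.argmax(s[1:,4]);return c[k]+[x0,y0],s[k,4]
E
python3 - <<'E'
from h import *
S=cv2.imread("pics/scene0.png");T=cv2.imread("pics/top0.png")
C={"yellow":((22,120,90),(35,255,255)),"green":((45,100,60),(75,255,255)),"blue":((105,120,60),(125,255,255)),"red":((0,170,90),(6,255,255))}
for k,(lo,hi) in C.items():
    a=blob(S,lo,hi,(285,260,400,350));b=blob(T,lo,hi,(310,235,430,330))
    print(k,a,b,tri(a[0],b[0]),plane("top",b[0],.033))
a=blob(S,(0,0,170),(180,70,255),(218,222,245,250));b=blob(T,(0,0,170),(180,70,255),(168,258,195,285))
print("dot",a,b);print(tri(a[0],b[0]),plane("top",b[0],.039),plane("scene",a[0],.039))
m=cv2.inRange(cv2.cvtColor(T,cv2.COLOR_BGR2HSV)[235:315,160:212],np.array((0,0,0)),np.array((180,255,62)))
w=np.argwhere(m)[:,::-1]
cs=max(cv2.findContours(m,0,2)[0],key=cv2.contourArea);print("dark",cv2.contourArea(cs),cv2.minAreaRect(cs))
A=cv2.resize(S[215:265,200:255],None,fx=7,fy=7,interpolation=2);B=cv2.resize(T[240:310,155:215],None,fx=5,fy=5,interpolation=2)
o=np.zeros((350,A.shape[1]+B.shape[1],3),np.uint8);o[:,:A.shape[1]]=A;o[:,A.shape[1]:]=B;cv2.imwrite("pics/crop1.png",o)
E
```

```text
yellow (array([329.5       , 282.96153846]), np.int32(26)) (array([338.275, 262.565]), np.int32(200)) (array([ 0.55999846, -0.04527412,  0.0159554 ]), np.float64(5.85183728892049e-05)) [ 0.55904001 -0.04440868  0.033     ]
green (array([324.57142857, 311.        ]), np.int32(7)) (array([367.28318584, 303.57817109]), np.int32(339)) (array([ 0.47876287, -0.09425313,  0.02770818]), np.float64(0.013577451045023949)) [ 0.48289528 -0.09919158  0.033     ]
blue (array([354.6, 292.6]), np.int32(10)) (array([371.02966102, 266.14830508]), np.int32(236)) (array([ 0.55590566, -0.11040517,  0.02787436]), np.float64(0.00921789670500658)) [ 0.55298356 -0.106074    0.033     ]Traceback (most recent call last):
  File "<stdin>", line 6, in <module>
TypeError: 'NoneType' object is not subscriptable
```

```bash
python3 - <<'E'
from h import *
S=cv2.imread("pics/scene0.png");T=cv2.imread("pics/top0.png")
print([S[282,330],S[313,332],S[295,351],S[309,373],S[229,228],T[266,180],T[285,188],T[300,200]])
C={"yellow":((20,90,60),(36,255,255)),"green":((45,80,40),(75,255,255)),"blue":((105,90,40),(128,255,255))}
for k,(lo,hi) in C.items():
    a=blob(S,lo,hi,(285,260,400,350));b=blob(T,lo,hi,(310,235,430,330))
    print(k,a,b,tri(a[0],b[0]),plane("top",b[0],.033),plane("scene",a[0],.033))
a=blob(S,(0,0,150),(180,90,255),(222,222,236,236));b=blob(T,(0,0,170),(180,70,255),(173,260,187,272))
print("dot",a,b)
if a and b:print(tri(a[0],b[0]),plane("top",b[0],.039),plane("scene",a[0],.039))
for th in(40,62):
    m=cv2.inRange(cv2.cvtColor(T,cv2.COLOR_BGR2HSV)[235:315,160:212],np.array((0,0,0)),np.array((180,255,th)))
    cs=max(cv2.findContours(m,0,2)[0],key=cv2.contourArea);r=cv2.minAreaRect(cs);print("dark",th,r);q=cv2.boxPoints(r)+[160,235]
    print([plane("top",x,.026).round(3) for x in q])
A=cv2.resize(S[215:265,200:255],None,fx=7,fy=7,interpolation=2);B=cv2.resize(T[240:310,155:215],None,fx=5,fy=5,interpolation=2)
o=np.zeros((350,A.shape[1]+B.shape[1],3),np.uint8);o[:,:A.shape[1]]=A;o[:,A.shape[1]:]=B;cv2.imwrite("pics/crop1.png",o)
E
```

```text
[array([148, 254, 255], dtype=uint8), array([156, 239, 149], dtype=uint8), array([252, 186, 140], dtype=uint8), array([108, 123, 254], dtype=uint8), array([255, 255, 255], dtype=uint8), array([255, 255, 255], dtype=uint8), array([48, 44, 48], dtype=uint8), array([110, 106, 105], dtype=uint8)]
yellow (array([329.56074766, 280.73831776]), np.int32(107)) (array([338.31775701, 262.5       ]), np.int32(214)) (array([ 0.55978893, -0.04509638,  0.02354795]), np.float64(0.0003473606218498122)) [ 0.55916327 -0.04448829  0.033     ] [ 0.55230834 -0.04991408  0.033     ]
green (array([331.03488372, 311.31395349]), np.int32(172)) (array([367.18208092, 303.60693642]), np.int32(346)) (array([ 0.48296929, -0.10000669,  0.02589316]), np.float64(0.000753769142826125)) [ 0.48283976 -0.09900254  0.033     ] [ 0.47803051 -0.10343916  0.033     ]
blue (array([350.88118812, 293.6039604 ]), np.int32(101)) (array([370.96311475, 266.03278689]), np.int32(244)) (array([ 0.55380036, -0.107075  ,  0.02467195]), np.float64(0.0006294229286606999)) [ 0.55319949 -0.10594836  0.033     ] [ 0.54736297 -0.11093091  0.033     ]
dot (array([228.22, 223.52]), np.int32(50)) (array([179.26470588, 265.23529412]), np.int32(34))
(array([0.54916192, 0.24971199, 0.05573276]), np.float64(0.0014792005078710726)) [0.55040487 0.2527461  0.039     ] [0.56249279 0.26401442 0.039     ]
dark 40 ((24.226417541503906, 40.792449951171875), (41.48288345336914, 19.23047637939453), 74.05460357666016)
[array([0.564, 0.275, 0.026]), array([0.574, 0.24 , 0.026]), array([0.499, 0.217, 0.026]), array([0.489, 0.251, 0.026])]
dark 62 ((23.515384674072266, 42.22307205200195), (44.55453872680664, 21.92644691467285), 74.74488067626953)
[array([0.563, 0.279, 0.026]), array([0.575, 0.239, 0.026]), array([0.494, 0.215, 0.026]), array([0.483, 0.254, 0.026])]
```

View pics/crop1.png

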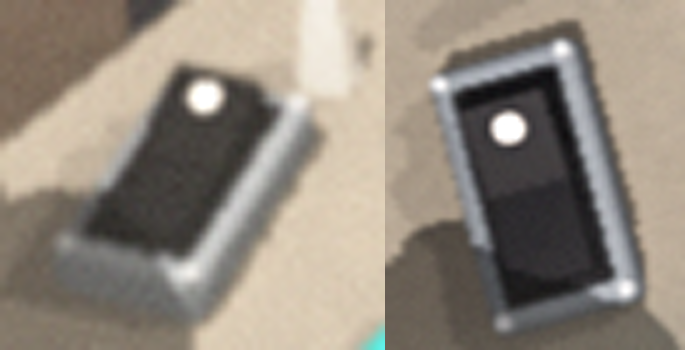

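The crop confirms the black rocker in the grey frame, with the white dot on its far (+x) half at top (179.6,265.6) and scene (229,229). The box yaw is about 0.31 rad. The earlier scene dot blob had merged with the nozzle, so I discard it. I'll turn the tool to align with the rocker and shut the fingers.

Emit:
carry_out:
  increments:
    - {"fingers": 0,"wz": -0.136}
    - {"wz": -0.136}
    - {"wz": -0.136}
    - {"wz": -0.136}
    - {"wz": -0.136}
    - {"dx": -14.6,"dy": -37.6}
    - {"dx": -14.6,"dy": -37.6}
    - {"dx": -14.6,"dy": -37.6}
  force: 20

```text
validation failed for argument at $.in...
```

Emit:
carry_out:
  increments:
    - {"dx": -14.6,"dy": -37.6}
    - {"dx": -14.6,"dy": -37.6}
    - {"dx": -14.6,"dy": -37.6}
    - {"dx": -14.6,"dy": -37.6}
    - {"dx": -14.6,"dy": -37.6}
    - {"dx": -14.6,"dy": -37.6}
    - {"dx": -14.6,"dy": -37.6}
    - {"dx": -14.6,"dy": -37.6}

```text
validation failed for argument at $.in...
```

```bash
cat >> h.py <<'E'
def go(t):
    s=sensors.state();th=s["orientation"][2];d=(np.array(t)-s["tool_pos"])*1000
    x=np.array([np.cos(th),np.sin(th)]);y=np.array([np.sin(th),-np.cos(th)])
    print("t",s["time"],"pos",s["tool_pos"].round(4),"rpy",s["orientation"].round(3),"F",s["contact_force"].round(2),"w",round(s["width"],4),"-> dx %.1f dy %.1f dz %.1f"%(x@d[:2],y@d[:2],-d[2]))
E
python3 - <<'E'
from h import *
print(tri((229.1,228.9),(179.4,265.4)),plane("scene",(229.1,228.9),.039),plane("top",(179.4,265.4),.039))
go((.5475,.252,.07))
E
```

```text
(array([0.55079429, 0.252548  , 0.03541397]), np.float64(0.0017537193009523875)) [0.54834052 0.24889277 0.039     ] [0.55010021 0.25248436 0.039     ]
t 0.1 pos [0.2438 0.6289 0.2218] rpy [-3.14   0.     2.772] F [-0.86 -0.17 -0.3 ] w 0.0879 -> dx -419.4 dy -241.7 dz 151.8
```

Emit:
carry_out:
  increments:
    - {"fingers": 0,"dx": 0,"dy": 0,"dz": 0,"wx": 0,"wy": 0,"wz": -0.136}
    - {"fingers": 0,"dx": 0,"dy": 0,"dz": 0,"wx": 0,"wy": 0,"wz": -0.136}
    - {"fingers": 0,"dx": 0,"dy": 0,"dz": 0,"wx": 0,"wy": 0,"wz": -0.136}
    - {"fingers": 0,"dx": 0,"dy": 0,"dz": 0,"wx": 0,"wy": 0,"wz": -0.136}
    - {"fingers": 0,"dx": 0,"dy": 0,"dz": 0,"wx": 0,"wy": 0,"wz": -0.136}
    - {"fingers": 0,"dx": -14.6,"dy": -37.6,"dz": 0,"wx": 0,"wy": 0,"wz": 0}
    - {"fingers": 0,"dx": -14.6,"dy": -37.6,"dz": 0,"wx": 0,"wy": 0,"wz": 0}
    - {"fingers": 0,"dx": -14.6,"dy": -37.6,"dz": 0,"wx": 0,"wy": 0,"wz": 0}
  force: 20

```text
time: 0.9
tool_pos: [0.3207, 0.534, 0.2221]
orientation: [-3.141, -0.001, -2.831]
contact_force: [0.8, -0.1, 0.2]
width: 0.0273
```

Emit:
carry_out:
  increments:
    - {"fingers": 0,"dx": -14.6,"dy": -37.6,"dz": 0,"wx": 0,"wy": 0,"wz": 0}
    - {"fingers": 0,"dx": -14.6,"dy": -37.6,"dz": 0,"wx": 0,"wy": 0,"wz": 0}
    - {"fingers": 0,"dx": -14.6,"dy": -37.6,"dz": 0,"wx": 0,"wy": 0,"wz": 0}
    - {"fingers": 0,"dx": -14.6,"dy": -37.6,"dz": 0,"wx": 0,"wy": 0,"wz": 0}
    - {"fingers": 0,"dx": -14.6,"dy": -37.6,"dz": 0,"wx": 0,"wy": 0,"wz": 0}
    - {"fingers": 0,"dx": -14.6,"dy": -37.6,"dz": 0,"wx": 0,"wy": 0,"wz": 0}
    - {"fingers": 0,"dx": -14.6,"dy": -37.6,"dz": 0,"wx": 0,"wy": 0,"wz": 0}
    - {"fingers": 0,"dx": -14.6,"dy": -37.6,"dz": 0,"wx": 0,"wy": 0,"wz": 0}

```text
time: 1.7
tool_pos: [0.5237, 0.283, 0.2224]
orientation: [-3.142, -0.001, -2.831]
contact_force: [0.6, -0.4, 0.0]
width: 0.0003
```

```bash
python3 - <<'E'
from h import *
go((.547,.251,.07))
E
```

```text
t 1.7 pos [0.5237 0.283  0.2224] rpy [-3.142e+00 -1.000e-03 -2.831e+00] F [ 0.59 -0.43  0.01] w 0.0003 -> dx -12.4 dy -37.6 dz 152.4
```

Emit:
carry_out:
  increments:
    - {"fingers": 0,"dx": -6.2,"dy": -18.8,"dz": 30,"wx": 0,"wy": 0,"wz": 0}
    - {"fingers": 0,"dx": -6.2,"dy": -18.8,"dz": 40,"wx": 0,"wy": 0,"wz": 0}
    - {"fingers": 0,"dx": 0,"dy": 0,"dz": 40,"wx": 0,"wy": 0,"wz": 0}
    - {"fingers": 0,"dx": 0,"dy": 0,"dz": 30,"wx": 0,"wy": 0,"wz": 0}
    - {"fingers": 0,"dx": 0,"dy": 0,"dz": 12,"wx": 0,"wy": 0,"wz": 0}
    - {"fingers": 0,"dx": 0,"dy": 0,"dz": 0,"wx": 0,"wy": 0,"wz": 0}

```text
time: 2.3
tool_pos: [0.5452, 0.252, 0.0691]
orientation: [-3.141, -0.004, -2.831]
contact_force: [-0.1, 1.2, -0.0]
width: 0.0005
```

```bash
python3 - <<'E'
from h import *
go((.547,.251,.032))
S=imaging.capture("scene");T=imaging.capture("top")
A=cv2.resize(S[170:270,190:290],None,fx=4,fy=4,interpolation=2);B=cv2.resize(T[220:320,140:240],None,fx=4,fy=4,interpolation=2)
cv2.imwrite("pics/crop2.png",np.hstack([A,B]))
E
```

```text
t 2.3 pos [0.5452 0.252  0.0691] rpy [-3.141 -0.004 -2.831] F [-0.11  1.2  -0.05] w 0.0005 -> dx -1.4 dy -1.5 dz 37.1
```

View pics/crop2.png

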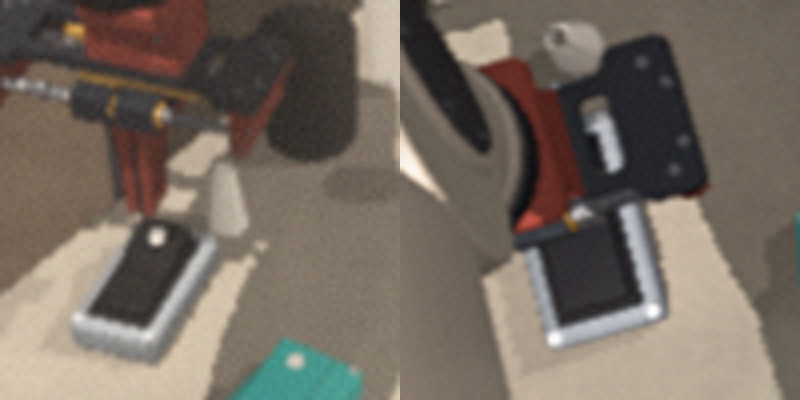

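The closed fingertips hang above the dot half (scene crop (145,212), dot (155,237)), clear of the nozzle. Pressing down now.

Emit:
carry_out:
  increments:
    - {"fingers": 0,"dx": -1,"dy": -1,"dz": 15,"wx": 0,"wy": 0,"wz": 0}
    - {"fingers": 0,"dx": 0,"dy": 0,"dz": 6,"wx": 0,"wy": 0,"wz": 0}
    - {"fingers": 0,"dx": 0,"dy": 0,"dz": 3,"wx": 0,"wy": 0,"wz": 0}
    - {"fingers": 0,"dx": 0,"dy": 0,"dz": 3,"wx": 0,"wy": 0,"wz": 0}
    - {"fingers": 0,"dx": 0,"dy": 0,"dz": 3,"wx": 0,"wy": 0,"wz": 0}
    - {"fingers": 0,"dx": 0,"dy": 0,"dz": 3,"wx": 0,"wy": 0,"wz": 0}
    - {"fingers": 0,"dx": 0,"dy": 0,"dz": 2,"wx": 0,"wy": 0,"wz": 0}
    - {"fingers": 0,"dx": 0,"dy": 0,"dz": 0,"wx": 0,"wy": 0,"wz": 0}

```text
time: 3.2
tool_pos: [0.5481, 0.2521, 0.0358]
orientation: [3.141, 0.001, -2.831]
contact_force: [1.3, 0.2, 1.3]
width: 0.0005
```

Emit:
carry_out:
  increments:
    - {"fingers": 0,"dx": 0,"dy": 0,"dz": 2,"wx": 0,"wy": 0,"wz": 0}
    - {"fingers": 0,"dx": 0,"dy": 0,"dz": 1.5,"wx": 0,"wy": 0,"wz": 0}
    - {"fingers": 0,"dx": 0,"dy": 0,"dz": 1,"wx": 0,"wy": 0,"wz": 0}
    - {"fingers": 0,"dx": 0,"dy": 0,"dz": 0,"wx": 0,"wy": 0,"wz": 0}

```text
time: 3.6
tool_pos: [0.5485, 0.2523, 0.0322]
orientation: [3.141, 0.002, -2.832]
contact_force: [0.8, -1.1, 11.0]
width: 0.0004
```

Emit:
carry_out:
  increments:
    - {"fingers": 0,"dx": 0,"dy": 0,"dz": 1,"wx": 0,"wy": 0,"wz": 0}
    - {"fingers": 0,"dx": 0,"dy": 0,"dz": 0,"wx": 0,"wy": 0,"wz": 0}

```text
time: 3.8
tool_pos: [0.5485, 0.2523, 0.0321]
orientation: [3.141, 0.002, -2.832]
contact_force: [-0.6, -1.7, 17.7]
width: 0.0007
```

Rocker at its hard stop (z 0.0321, 17.7 N, no further motion). Lifting off to check.

Emit:
carry_out:
  increments:
    - {"fingers": 0,"dx": 0,"dy": 0,"dz": -10,"wx": 0,"wy": 0,"wz": 0}
    - {"fingers": 0,"dx": 0,"dy": 0,"dz": -40,"wx": 0,"wy": 0,"wz": 0}
    - {"fingers": 0,"dx": 0,"dy": 0,"dz": -40,"wx": 0,"wy": 0,"wz": 0}
    - {"fingers": 0,"dx": 10,"dy": -36,"dz": 0,"wx": 0,"wy": 0,"wz": 0}
    - {"fingers": 0,"dx": 10,"dy": -36,"dz": 0,"wx": 0,"wy": 0,"wz": 0}
    - {"fingers": 0,"dx": 10,"dy": -36,"dz": 0,"wx": 0,"wy": 0,"wz": 0}
    - {"fingers": 0,"dx": 10,"dy": -36,"dz": 0,"wx": 0,"wy": 0,"wz": 0}
    - {"fingers": 0,"dx": 10,"dy": -36,"dz": 0,"wx": 0,"wy": 0,"wz": 0}

```text
time: 4.6
tool_pos: [0.5535, 0.0636, 0.1196]
orientation: [3.141, -0.003, -2.831]
contact_force: [0.2, 0.2, 0.4]
width: 0.0005
```

Emit:
carry_out:
  increments:
    - {"fingers": 0,"dx": 10,"dy": -36,"dz": 0,"wx": 0,"wy": 0,"wz": 0}
    - {"fingers": 0,"dx": 10,"dy": -36,"dz": 0,"wx": 0,"wy": 0,"wz": 0}
    - {"fingers": 0,"dx": 10,"dy": -34,"dz": 0,"wx": 0,"wy": 0,"wz": 0}
    - {"fingers": 0,"dx": 0,"dy": 0,"dz": 20,"wx": 0,"wy": 0,"wz": 0}
    - {"fingers": 0,"dx": 0,"dy": 0,"dz": 20,"wx": 0,"wy": 0,"wz": 0}
    - {"fingers": 0,"dx": 0,"dy": 0,"dz": 15,"wx": 0,"wy": 0,"wz": 0}
    - {"fingers": 0,"dx": 0,"dy": 0,"dz": 0,"wx": 0,"wy": 0,"wz": 0}

```text
time: 5.3
tool_pos: [0.5559, -0.0448, 0.0627]
orientation: [3.14, -0.006, -2.831]
contact_force: [0.4, -1.2, -0.7]
width: 0.0008
```

```bash
python3 - <<'E'
from h import *
go((.559,-.0445,.033))
S=imaging.capture("scene");T=imaging.capture("top")
A=cv2.resize(S[205:335,210:380],None,fx=4,fy=4,interpolation=2)[:,:400]
A=np.hstack([cv2.resize(S[215:265,200:250],None,fx=8,fy=8,interpolation=2),cv2.resize(S[240:340,290:390],None,fx=4,fy=4,interpolation=2)])
cv2.imwrite("pics/crop3.png",A);cv2.imwrite("pics/top3.png",T)
E
```

```text
t 5.3 pos [ 0.5559 -0.0448  0.0627] rpy [ 3.14  -0.006 -2.831] F [ 0.41 -1.16 -0.69] w 0.0008 -> dx -3.0 dy -0.6 dz 29.7
```

View pics/crop3.png

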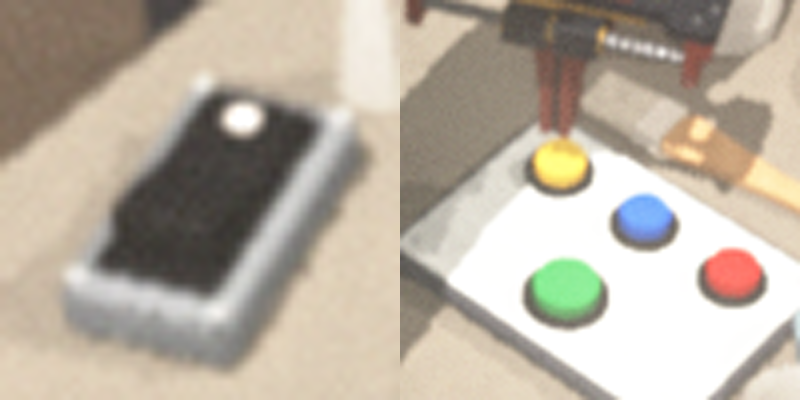

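The dot half now lies inside the frame and the near half stands up, so the switch is on. The fingertips (crop (557,130)) are above the yellow key (560,163). Pressing yellow.

Emit:
carry_out:
  increments:
    - {"fingers": 0,"dx": -2,"dy": -0.5,"dz": 15,"wx": 0,"wy": 0,"wz": 0}
    - {"fingers": 0,"dx": 0,"dy": 0,"dz": 10,"wx": 0,"wy": 0,"wz": 0}
    - {"fingers": 0,"dx": 0,"dy": 0,"dz": 3,"wx": 0,"wy": 0,"wz": 0}
    - {"fingers": 0,"dx": 0,"dy": 0,"dz": 3,"wx": 0,"wy": 0,"wz": 0}
    - {"fingers": 0,"dx": 0,"dy": 0,"dz": 3,"wx": 0,"wy": 0,"wz": 0}
    - {"fingers": 0,"dx": 0,"dy": 0,"dz": 2,"wx": 0,"wy": 0,"wz": 0}
    - {"fingers": 0,"dx": 0,"dy": 0,"dz": 0,"wx": 0,"wy": 0,"wz": 0}

```text
time: 6.1
tool_pos: [0.5609, -0.0448, 0.0291]
orientation: [-3.142, 0.0, -2.831]
contact_force: [-1.0, 0.5, -0.1]
width: 0.0008
```

Emit:
carry_out:
  increments:
    - {"fingers": 0,"dx": 0,"dy": 0,"dz": 2,"wx": 0,"wy": 0,"wz": 0}
    - {"fingers": 0,"dx": 0,"dy": 0,"dz": 2,"wx": 0,"wy": 0,"wz": 0}
    - {"fingers": 0,"dx": 0,"dy": 0,"dz": 0,"wx": 0,"wy": 0,"wz": 0}

```text
time: 6.4
tool_pos: [0.5613, -0.0448, 0.0263]
orientation: [-3.142, 0.001, -2.832]
contact_force: [-4.0, 0.9, 12.0]
width: 0.0005
```

Emit:
carry_out:
  increments:
    - {"fingers": 0,"dx": 0,"dy": 0,"dz": 1,"wx": 0,"wy": 0,"wz": 0}
    - {"fingers": 0,"dx": 0,"dy": 0,"dz": 0,"wx": 0,"wy": 0,"wz": 0}

```text
time: 6.6
tool_pos: [0.5613, -0.0448, 0.0262]
orientation: [3.142, 0.001, -2.832]
contact_force: [-7.4, 0.4, 21.5]
width: 0.0006
```

Yellow is at its stop (z 0.0262, 21 N). Lift and go above green.

Emit:
carry_out:
  increments:
    - {"fingers": 0,"dx": 0,"dy": 0,"dz": -8,"wx": 0,"wy": 0,"wz": 0}
    - {"fingers": 0,"dx": 0,"dy": 0,"dz": -30,"wx": 0,"wy": 0,"wz": 0}
    - {"fingers": 0,"dx": 30,"dy": -9,"dz": 0,"wx": 0,"wy": 0,"wz": 0}
    - {"fingers": 0,"dx": 31,"dy": -9,"dz": 0,"wx": 0,"wy": 0,"wz": 0}
    - {"fingers": 0,"dx": 30,"dy": -9.5,"dz": 0,"wx": 0,"wy": 0,"wz": 0}
    - {"fingers": 0,"dx": 0,"dy": 0,"dz": 0,"wx": 0,"wy": 0,"wz": 0}

```text
time: 7.2
tool_pos: [0.4787, -0.1016, 0.0619]
orientation: [-3.142, -0.003, -2.836]
contact_force: [-0.5, 0.1, 0.8]
width: 0.0003
```

```bash
python3 - <<'E'
from h import *
go((.483,-.099,.033))
S=imaging.capture("scene");T=imaging.capture("top")
A=np.hstack([cv2.resize(S[245:345,280:380],None,fx=4,fy=4,interpolation=2),cv2.resize(T[230:330,310:410],None,fx=4,fy=4,interpolation=2)])
cv2.imwrite("pics/crop4.png",A)
E
```

```text
t 7.2 pos [ 0.4787 -0.1016  0.0619] rpy [-3.142e+00 -3.000e-03 -2.836e+00] F [-0.52  0.14  0.85] w 0.0003 -> dx -4.9 dy 1.2 dz 28.9
```

View pics/crop4.png

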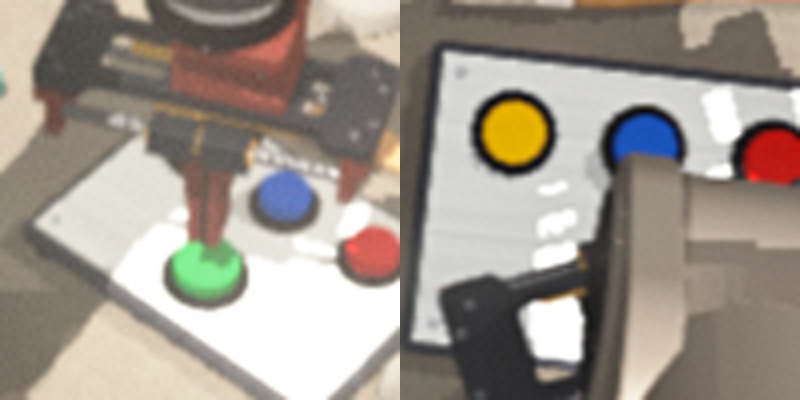

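Fingertips (scene crop (207,240)) are just above green (205,265), and red and blue still stand up. The gripper hides yellow here. Pressing green.

Emit:
carry_out:
  increments:
    - {"fingers": 0,"dx": -3.5,"dy": 1,"dz": 15,"wx": 0,"wy": 0,"wz": 0}
    - {"fingers": 0,"dx": 0,"dy": 0,"dz": 9,"wx": 0,"wy": 0,"wz": 0}
    - {"fingers": 0,"dx": 0,"dy": 0,"dz": 3,"wx": 0,"wy": 0,"wz": 0}
    - {"fingers": 0,"dx": 0,"dy": 0,"dz": 3,"wx": 0,"wy": 0,"wz": 0}
    - {"fingers": 0,"dx": 0,"dy": 0,"dz": 3,"wx": 0,"wy": 0,"wz": 0}
    - {"fingers": 0,"dx": 0,"dy": 0,"dz": 2,"wx": 0,"wy": 0,"wz": 0}
    - {"fingers": 0,"dx": 0,"dy": 0,"dz": 1,"wx": 0,"wy": 0,"wz": 0}
    - {"fingers": 0,"dx": 0,"dy": 0,"dz": 0,"wx": 0,"wy": 0,"wz": 0}

```text
time: 8.1
tool_pos: [0.4859, -0.0961, 0.0272]
orientation: [3.141, 0.001, -2.831]
contact_force: [-3.4, 3.5, 14.6]
width: 0.0008
```

Emit:
carry_out:
  increments:
    - {"fingers": 0,"dx": 0,"dy": 0,"dz": 1,"wx": 0,"wy": 0,"wz": 0}
    - {"fingers": 0,"dx": 0,"dy": 0,"dz": 0,"wx": 0,"wy": 0,"wz": 0}
    - {"fingers": 0,"dx": 0,"dy": 0,"dz": 0,"wx": 0,"wy": 0,"wz": 0}

```text
time: 8.4
tool_pos: [0.4859, -0.0961, 0.027]
orientation: [3.141, 0.001, -2.831]
contact_force: [-7.0, 4.8, 25.6]
width: 0.0001
```

```bash
python3 - <<'E'
from h import *
go((.483,-.099,.027))
S=imaging.capture("scene");T=imaging.capture("top")
A=np.hstack([S[200:400,200:460],T[200:400,150:480]])
cv2.imwrite("pics/crop5.png",cv2.resize(A,None,fx=1.35,fy=1.35,interpolation=2))
E
```

```text
t 8.4 pos [ 0.4859 -0.0961  0.027 ] rpy [ 3.141e+00  1.000e-03 -2.831e+00] F [-7.    4.85 25.63] w 0.0001 -> dx 3.7 dy -1.9 dz 0.0
```

View pics/crop5.png

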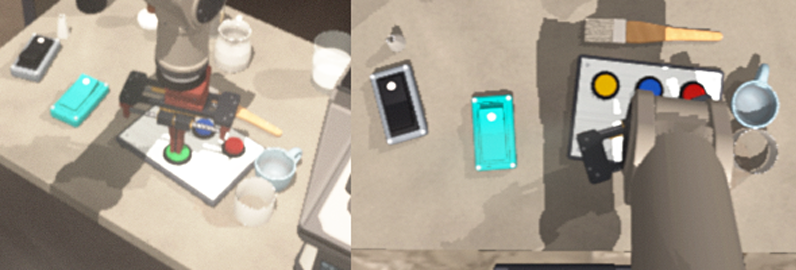

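The fingers hold green down (scene crop (177,152)), the dot half of the rocker is level, and the bystanders stand where they were. Handing in.

```bash
python3 - <<'E'
from h import *
go((.483,-.099,.027))
from plant import arm
print(arm.job_done())
E
```

```text
t 8.5 pos [ 0.486  -0.0961  0.027 ] rpy [ 3.141e+00  1.000e-03 -2.831e+00] F [-6.72  3.88 26.67] w 0.0003 -> dx 3.7 dy -1.9 dz 0.0
the job is handed in; nothing more can be done
None
```

I pressed all three controls in the order asked with the fingers shut, and handed the job in at 8.5 s with the fingers still holding green down.

| Control | Fingertip height at the stop | Push |
|---|---|---|
| Black rocker, white-dotted half | 32.1 mm (32 mm when fully on) | 18 N |
| Yellow key | 26.2 mm (26 mm when fully in) | 21 N |
| Green key, still held | 27.0 mm (27 mm when fully down) | about 27 N, steady |

**Last checks:** At the stops, 1 mm more of commanded push moved the fingertips no more than 0.2 mm. The pictures show the white-dotted half of the rocker level. The red and blue keys were standing up in the last clear view. The cup, cake ring, nozzle, brush and turquoise look-alike have not visibly moved.

**What disagreed:**
- The two camera views put the key heights 7–9 mm lower than the text does, probably because the colour masks took in the sides of the keys. I used the positions from the top view and relied on the force at the stops.
- The first automatic match of the white dot in the scene view picked up the nozzle, so I replaced it with a reading by eye.
- The fingertips sit about 4 mm off the centre of the green key but well within its top.
- I did not measure from the pictures how far the yellow key went in. That rests on the force and height above.

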